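Screw the lamp's battery cover shut and switch the lamp on

ROBOT

A 6-joint arm with a two-finger parallel gripper is mounted at the origin on the work surface. World frame = base frame: x ahead of the robot, y to its left, z up, the work surface at z = 0. Lengths are in m, angles in degrees, forces in N, time in s.
With the tool pointing down it reaches from about 0.3 to 0.75 m from the base axis. Payload 8.5 kg.
Tool frame: the origin (TCP) lies at the very end of the fingers, on their centre line; the grasp point (between the pads) lies 19 mm behind it; z points along the fingers, y is the line along which they close (so a half turn about z gives the same grasp; the last joint's range is limited). The gripper opens to 85 mm and grips with 20 to 120 N. Pads are 22 mm wide; open, the fingers measure 114 mm over their backs; the gripper's body (76 mm by 85 mm) begins 54 mm behind the grasp point. The pads swing forward as they close: fully open they stand 13 mm farther back than shut.
Start: joints at [-77.023, 21.807, 74.336, -0, 83.858, -12.336], TCP at [0.235, -0.497, 0.231] pointing down, gripper open.
Joint ranges: [-178.18, 178.18], [-50.72, 133.34], [12.68, 142.11], [-81.47, 261.47], [9.98, 163.14], [-165.26, 165.26]. Speed limits (degrees/s): [136.94, 136.94, 180, 180, 180, 180].

INTERFACE

Orientations are given as a 3x3 rotation matrix whose columns are the frame's x, y, z axes.
In Python, from rig import observe, cams, ticket gives the robot as it stands.
- The arm moves only by the tool move_arm, never from a script. Its arguments are lists of equal length, an entry for each row: "jaw": the finger opening in cm, from 0 to 8.54; "dp": the shift along the tool's x, y, z in cm, a list of three; "turn": the turn, a rotation vector about the tool's x, y, z in rad, a list of three. In form: {"jaw": [jaw, ...], "dp": [[tx, ty, tz], ...], "turn": [[wx, wy, wz], ...]}. A call has 1 to 12 rows; each row shifts and turns the commanded pose from where the row before left it, along the tool's axes as they then stand; what a row does not reach is not made up. A row lasts 1/12 s, in which the tool goes at most 41.7 mm and 7.16 degrees, less where a joint would pass 70% of its speed; a pose out of reach is approached as far as the arm can. A call is refused whole if a number of a shift passes 4.17 or a number of a turn 0.125, either way. A call with a gripper value outside its range is refused whole. The fingers move at their own pace and stop on an object; "force" is the grip in N (left out, the last holds). Time passes only in rows, so rows that do not move let the fingers close. It gives the time, the measured TCP pose, the force, the opening and the grip force at its end, in the units of the state.
- observe(): the state, without advancing time (a new reading comes with each control period).
- cams.get_image(name): name is "scene" or "top" or "wrist"; returns (picture, depth): 384x512x3 uint8, red, green, blue; 384x512 float32, m along the optical axis (not along the pixel's ray), 0 where there is no reading.
- cams.calibration(name): a dict with "vertical_fov" (degrees; the focal length in pixels is half the picture's height over the tangent of half this angle, whatever the lens; pixels are square), "cx", "cy" (the principal point, pixels), "k1" (the pictures are not rectified: a ray, as slopes to the right and down, at radius r is drawn at 1 + k1 r^2 times it, then the intrinsics apply), "view" (4x4, takes a point from world to camera coordinates); the wrist camera has in their place "tool_from_camera" (4x4, takes a point from camera to tool coordinates, whose origin is the TCP and whose axes are the flange's). Camera axes: x right, y up, looking along -z (the intrinsics and any distortion apply to the point x, -y, -z); pixel columns grow to the right and rows downward; lengths in m; the calibration is good to about 2 mm. A picture is of the moment at which its call begins: read the wrist's pose just before it. calibration takes no time and is no camera call.
- ticket.close_job(): hands the job in; it is judged then, once.
Trained networks look in the newest picture that a camera, given by its name, has taken for a name from the list of things; names that differ only in an ending like _2 or _b are one class to them, and where a whole thing is asked for, a point or a joint stands for the part that bears it (a point fixed in the world has none). Each returns a list of dicts, best first, with "p" (0 to 1); they miss things now and then, are a little off and sometimes report something else, mostly with a low value. They report only what shows in the picture. A call takes as long as a camera call. They do not tell look-alikes from the thing itself.
- cams.spot_in(camera, query): "box" ([centre column, centre row, width, height] as shares, 0 to 1, of the picture: columns of its width, rows of its height, round what is visible of it).
- cams.outline_of(camera, query): "mask" (384x512 bool, what is visible of it) and "box" ([centre column, centre row, width, height] as shares, 0 to 1, of the picture: columns of its width, rows of its height, round what is visible of it).
- cams.mark_of(camera, query): "location" ([column, row] as shares, 0 to 1, of the picture: columns of its width, rows of its height: a listed point, or the origin of a listed thing).
The state is a dict: "time_s": time; "q": joint angles; "qvel": joint speeds; "joint_efforts": joint torques, N m; "position": TCP position; "tool_rot": TCP orientation; "ft_force": force on the tool from outside, world axes, zero at the start; "wrist_torque": the same for the moment, N m; "grip_width": finger opening in m; "gripper_force": force on a finger pad.
Only numpy, scipy, OpenCV 4.12 (cv2) and the standard library are available. Lean on these libraries where they do the work, as an engineer would, in place of code of your own. Each camera call takes 0.05 s, during which the arm holds its last target. There are 200 camera calls.

TASK

Take the screwdriver from its wooden stand and drive the lamp's battery-cover screw clockwise with it until it is fully home. Then flick the lamp's toggle switch over to its other side, and leave the screwdriver in the redware jar. Do not turn the screw with your fingers, keep the jar upright and leave the figurine and the glass cloche where they are.

Things in the scene. Friction and masses are not known exactly. Their poses are not given: they have to be found in the camera images.
- screwdriver: Loose stubby cross-bit screwdriver, 140 mm long, about 140 g, upright, bit down, in the stand. Origin at the bit's lowest point; z runs up the shaft. Bit: two crossed blades 3 mm thick, 16 mm wide, 12 mm tall, along the x and y axes. Shaft 11 mm thick to z = 65 mm, then a round collar 34 mm across to z = 71 mm, then the handle to 140 mm. All is alike every quarter turn about z.
- handle (a point): Best place to grip the screwdriver: on its axis, 105 mm above the bit's lowest point, midway up the dark wood handle, which is 24 mm square (flats facing the x and y axes, rounded edges) from 34 mm below to 33 mm above this point.
- stand: Fixed block of light wood, 76 x 76 mm, 75 mm tall, origin under its centre, with a vertical 20 mm through-hole in the middle; the screwdriver's collar rests on the top, so its bit hangs 10 mm above the block's underside. Lift it 70 mm to clear. Stands left or right of the lamp, the jar on the other side.
- jar: Loose squat redware jar, open at the top, 85 mm tall, 114 mm over the belly, mouth 80 mm across inside, inner floor 8 mm up, about 700 g. Origin under its centre, z up. A screwdriver let go in it, bit down near the floor, leans against the rim and stays.
- lamp: Fixed round white plastic tealight-style lamp, 124 mm across, held face down in a dark wooden cradle 144 mm across, so that its base is up: a flat top 60 mm above the origin (under the centre, on the mat). On that top: the grey battery cover with its screw at x = +28 mm, y = 0, and the toggle switch at x = -32 mm, y = 0 (lamp frame).
- cover_screw: The battery-cover screw on the lamp: plastic round head, 16 mm tall, 22 mm across below and flaring to 29 mm at its rim. Origin at the centre of the head's underside, which starts 3.3 to 4.5 mm above the lamp's top and sinks 6 mm per turn (0.95 mm per rad) until it rests on it. This body rises and sinks, but does not turn with the head.
- screw_head (a point): Centre of the screw head's rim; turns with the head, z up. Inside, a funnel narrows from 25 mm across at the rim to 18 mm at 6 mm depth. There stand the tops of four quarters; between them two crossing slots, 6.5 mm wide, along this point's x and y axes, go 6 mm further down (floor 12 mm below the rim). The seated bit has about 1 mm of play each way and 0.2 rad of turning play.
- screw_turn (a joint): Turn of the screw, rad: grows clockwise seen from above (screwing in); starts at 0 to 1.2, fully home at its stop at 4.7. Friction about 0.05 N m; it stays where left, pushing alone does not turn it. The bit must follow the sinking head. May be done in several strokes: lift the bit 10 mm, turn back a quarter or half turn, seat it again.
- toggle_tip (a point): Tip of the toggle lever (centre of its round end): a steel stub 7 mm thick, pivoting 2 mm above the lamp's top at lamp x = -32 mm, y = 0; the tip is 18 mm from the pivot.
- toggle (a joint): Angle of the toggle lever, rad: starts between 0 and 0.08, leaning 0.45 rad (26 degrees) from upright towards the lamp's +y; swings towards the lamp's -y to 0.9, leaning equally far the other way. It takes about 1 N at the tip and stays where it is left.
- figurine: Loose ceramic seated-bear storyteller figurine, 90 mm across, 127 mm tall, on the far side of the mat; origin under its centre. Leave it alone.
- cloche: Loose round glass cloche on a wooden foot 120 mm across, 149 mm tall, on the far side of the mat; origin under its centre. Leave it alone.
Mind the look-alikes: they are no part of the job. Leave any green or turquoise look-alike of the screwdriver alone.

How it is judged (in metres and radians):
On the way, in this order (a step that is already met when the one before it is completed fails the run):
1. the screwdriver's bit, pressed on the screw, has turned it part of the way (contact force between screwdriver and cover_screw above 1 N and value of joint screw_turn above 1.6 rad and value of joint toggle below 0.4 rad), for 0.1 s.
2. the screw is fully home (value of joint screw_turn above 4.45 rad and value of joint toggle below 0.4 rad), for 0.2 s.
3. the toggle is flicked over (value of joint toggle above 0.7 rad), for 0.2 s.
At the end, for the whole second after the job is handed in: The screw is turned home (within 0.25 rad of its stop at 4.7), the toggle is over to its other side (beyond 0.7 rad of 0.9), and the screwdriver rests in the jar (its bit within 45 mm of the jar's axis and less than 50 mm above its underside), the jar upright within 0.15 rad (value of joint screw_turn above 4.45 rad and value of joint toggle above 0.7 rad and horizontal distance between screwdriver and jar below 0.045 m and z of screwdriver in the frame of jar between 0 and 0.05 m and angle between jar's own z axis and vertical below 0.15 rad and linear speed of each of screwdriver, jar below 0.03 m/s); the robot touches nothing.
It fails at once if the fingers touch the screw (contact force between the fingers and cover_screw above 0.5 N).
It fails at once if the jar is tipped (angle between jar's own z axis and vertical above 0.4 rad).
It fails at once if the figurine is disturbed (distance of figurine from where it was at the start of the episode above 0.02 m or angle between figurine's own z axis and vertical above 0.3 rad).
It fails at once if the cloche is disturbed (distance of cloche from where it was at the start of the episode above 0.02 m or angle between cloche's own z axis and vertical above 0.3 rad).
It also fails if it takes over 64 s, if anything falls off the work surface, if the arm or the gripper's body presses on something with over 40 N, if the wrist force passes 120 N, or if a joint passes its speed limit or range.

## Working session

There is one attempt and no reset: what is moved stays moved. The work goes in short steps, Python scripts to look and compute and a tool call to move; the robot and the scene stay as the last step left them, time stands still between calls to the robot, and variables do not carry over. Pictures are saved under pics/ and viewed, at most 13 in all, crops included, and the job is handed in when it is done.

Besides the shell and the picture viewer there is one more tool, called after ">>>" as name(argument=value, ...) on one line, values as JSON. move_arm: Moves the arm, as the interface text tells. Its arguments: {"type":"object","properties":{"jaw":{"type":"array","items":{"type":"number"}},"dp":{"type":"array","items":{"type":"array","items":{"type":"number"}}},"turn":{"type":"array","items":{"type":"array","items":{"type":"number"}}},"force":{"type":"number"}},"required":["jaw","dp","turn"]}

```bash
mkdir -p pics; ls
cat > h.py <<'E'
import numpy as np, cv2
from rig import observe, cams, ticket
def K(n):
    c=cams.calibration(n); f=192/np.tan(np.radians(c["vertical_fov"])/2); return c,f
def c2w(n,st=None):
    c,f=K(n)
    if "view" in c: return np.linalg.inv(np.array(c["view"]))
    st=st or observe(); T=np.eye(4); T[:3,:3]=st["tool_rot"]; T[:3,3]=st["position"]
    return T@np.array(c["tool_from_camera"])
def ray(n,u,v):
    c,f=K(n); d=np.array([(u-c["cx"])/f,(v-c["cy"])/f]); s=d.copy()
    for _ in range(20): s=d/(1+c["k1"]*(s@s))
    return s
def pt(n,u,v,depth,T):  # world point from pixel+depth
    s=ray(n,u,v); return (T@np.array([s[0]*depth,-s[1]*depth,-depth,1]))[:3]
def ptz(n,u,v,z,T):     # on plane z
    s=ray(n,u,v); d=T[:3,:3]@np.array([s[0],-s[1],-1]); o=T[:3,3]; return o+d*(z-o[2])/d[2]
def proj(n,P,T):
    c,f=K(n); p=np.linalg.inv(T)@np.append(P,1); s=np.array([p[0],-p[1]])/-p[2]
    s=s*(1+c["k1"]*(s@s)); return s*f+[c["cx"],c["cy"]]
def save(n,im): cv2.imwrite("pics/"+n,im[:,:,::-1])
E
python3 - <<'E'
from h import *
st=observe(); print(st)
for n in ("scene","top"):
    im,d=cams.get_image(n); save(n+"0.png",im); np.save(n+"d.npy",d); T=c2w(n)
    for q in ["screwdriver","handle","stand","jar","lamp","cover_screw","screw_head","toggle_tip","figurine","cloche"]:
        for r in cams.mark_of(n,q)[:3]:
            u,v=r["location"][0]*512,r["location"][1]*384
            dd=d[min(int(v),383),min(int(u),511)]
            print(n,q,round(r["p"],2),int(u),int(v),pt(n,u,v,dd,T).round(3),ptz(n,u,v,0,T).round(3))
E
```

```text
pics
{'time_s': 0.0, 'q': array([-7.70219237e+01,  2.18398831e+01,  7.43875523e+01, -7.92926731e-04,
        8.38575225e+01, -1.23371228e+01]), 'qvel': array([-0.07155911, -0.01865162,  0.077991  ,  0.07780622,  0.04643864,
        0.0087468 ]), 'joint_efforts': array([ 1.06987170e-04, -4.48462272e+01, -2.31281716e+01, -1.62318720e-04,
        4.85858196e-03,  2.09554963e-05]), 'position': array([ 0.23509003, -0.49688012,  0.23070568]), 'tool_rot': array([[ 9.03968565e-01,  4.27598776e-01, -3.46411350e-04],
       [ 4.27598808e-01, -9.03967466e-01,  1.44182697e-03],
       [ 3.03378857e-04, -1.45149134e-03, -9.99998901e-01]]), 'ft_force': array([ 1.00130559,  0.63945287, -0.62547239]), 'wrist_torque': array([ 0.02310331,  0.0193994 , -0.0253854 ]), 'gripper_force': 0.0, 'grip_width': 0.08558562955075294}
scene screwdriver 0.64 172 147 [ 0.288 -0.302 -0.001] [ 0.289 -0.302  0.   ]
scene screwdriver 0.55 190 150 [ 0.306 -0.242  0.012] [ 0.292 -0.247  0.   ]
scene handle 0.71 187 123 [ 0.311 -0.241  0.108] [ 0.162 -0.291  0.   ]
scene handle 0.67 162 117 [ 0.306 -0.311  0.116] [ 0.143 -
[... 1072 characters left out ...]
72  0.   ]
top handle 0.57 374 281 [ 0.297 -0.308  0.133] [ 0.273 -0.354  0.   ]
top stand 0.75 323 186 [ 0.514 -0.209  0.078] [ 0.52  -0.225  0.   ]
top jar 0.58 143 197 [0.496 0.238 0.013] [0.496 0.242 0.   ]
top lamp 0.76 235 182 [0.526 0.001 0.064] [0.532 0.003 0.   ]
top lamp 0.74 246 191 [ 0.505 -0.023  0.073] [ 0.51  -0.024  0.   ]
top cover_screw 0.74 245 186 [ 0.515 -0.023  0.08 ] [ 0.521 -0.023  0.   ]
top cover_screw 0.51 241 189 [ 0.509 -0.013  0.079] [ 0.515 -0.012  0.   ]
top screw_head 0.63 244 186 [ 0.515 -0.019  0.075] [ 0.521 -0.018  0.   ]
top figurine 0.62 195 103 [0.718 0.096 0.081] [0.743 0.107 0.   ]
top cloche 0.73 280 104 [ 0.703 -0.107  0.116] [ 0.739 -0.118  0.   ]
```

Run:
```python
import cv2,numpy as np
a=cv2.imread("pics/scene0.png");b=cv2.imread("pics/top0.png")
a=cv2.resize(a[80:330,120:430],(800,600)[::1] if 0 else (744,600))
cv2.imwrite("pics/a.png",a)
cv2.imwrite("pics/b.png",cv2.resize(b[70:310,100:400],(750,600),interpolation=cv2.INTER_CUBIC))
```

```text
(no output)
```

View pics/a.png

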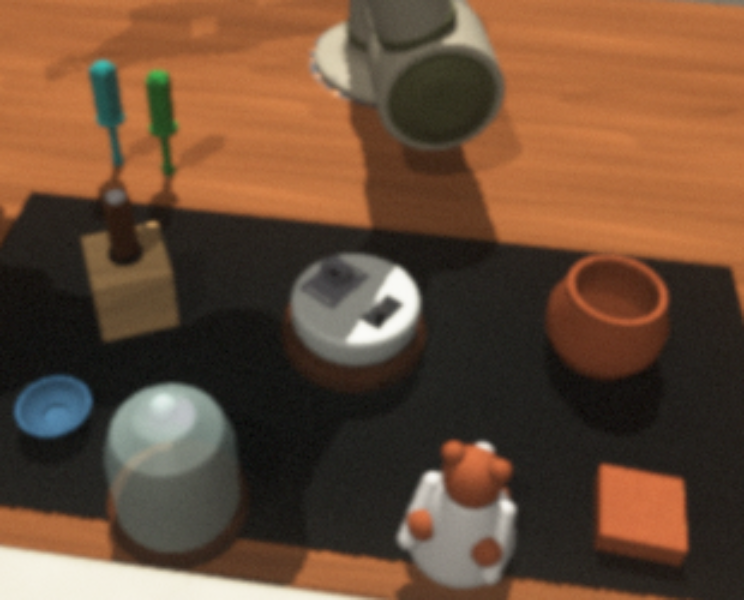

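View pics/b.png

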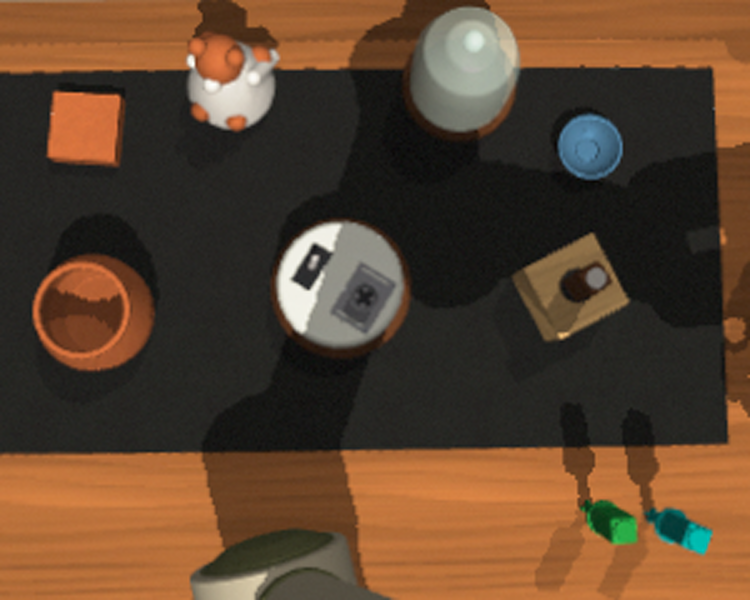

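Possible matches in the top picture: the brown handle in the wooden stand (329,184), the green look-alike (343,274) and the turquoise one (374,281). I choose the brown one, since it is the one in the stand. The screw (245,186) and toggle (~225,175) are on the lamp, the jar is at (135,195). Next: a close look from the wrist.

```bash
cat >> h.py <<'E'
def rows(target,yaw=None,st=None):
    st=st or observe(); R=np.array(st["tool_rot"]); d=R.T@(np.array(target)-st["position"])*100
    y0=np.degrees(np.arctan2(R[1,0],R[0,0]))
    print("dp tool cm",d.round(2),"n>=",np.linalg.norm(d)/4.1,"yaw0",y0.round(2))
    if yaw is not None:
        t=np.radians(y0-yaw); print("turn z rad",t.round(3),"n>=",abs(t)/0.124)
E
python3 - <<'E'
from h import *
c=cams.calibration("wrist");print(c)
T=c2w("top"); print("handle",ptz("top",329,184,.115,T),"screw",ptz("top",245,186.5,.08,T),"toggle",ptz("top",225,175,.07,T))
rows([0.45,-0.18,0.26])
E
```

```text
{'vertical_fov': 70.46946711841458, 'cx': 255.74944433099694, 'cy': 194.11351660697312, 'k1': -0.03900700421413459, 'tool_from_camera': array([[-1.05916895e-04,  9.46912244e-01,  3.21492132e-01,
         8.26316154e-02],
       [ 9.99999646e-01,  3.68532732e-04, -7.56010100e-04,
         7.79806181e-05],
       [-8.34355594e-04,  3.21491938e-01, -9.46911948e-01,
        -1.42510891e-01],
       [ 0.00000000e+00,  0.00000000e+00,  0.00000000e+00,
         1.00000000e+00]])}
handle [ 0.5161555 -0.2142862  0.115    ] screw [ 0.51541349 -0.02105119  0.08      ] toggle [0.54461415 0.02688094 0.07      ]
dp tool cm [ 32.98 -19.49  -2.87] n>= 9.369991685598 yaw0 25.31
```

Run:
```python
from h import *
rows([0.50,-0.22,0.26])
```

```text
dp tool cm [ 35.79 -13.73  -2.87] n>= 9.37673688375824 yaw0 25.31
```

>>> move_arm(jaw=[8.5,8.5,8.5,8.5,8.5,8.5,8.5,8.5,8.5,8.5,8.5,8.5], dp=[[3.2,-1.2,-0.5],[3.2,-1.2,-0.5],[3.2,-1.2,-0.5],[3.2,-1.2,-0.5],[3.3,-1.3,-0.5],[3.3,-1.3,-0.4],[3.3,-1.3,0],[3.3,-1.3,0],[3.3,-1.3,0],[3.3,-1.3,0],[3.3,-1.3,0],[0,0,0]], turn=[[0,0,0],[0,0,0],[0,0,0],[0,0,0],[0,0,0],[0,0,0],[0,0,0],[0,0,0],[0,0,0],[0,0,0],[0,0,0],[0,0,0]])

```text
time_s: 2.1
position: [0.5031, -0.2138, 0.2602]
tool_rot: [[0.902, 0.432, 0.001], [0.432, -0.902, 0.001], [0.002, -0.001, -1.0]]
ft_force: [0.5, 0.4, -0.4]
grip_width: 0.0849
gripper_force: 0.0
```

Run:
```python
from h import *
st=observe(); print(st["position"],st["q"]); T=c2w("wrist",st)
im,d=cams.get_image("wrist"); save("w1.png",im); np.save("w1d.npy",d); np.save("w1T.npy",T)
for q in ["handle","stand","screwdriver","lamp","screw_head"]:
    for r in cams.mark_of("wrist",q)[:2]:
        u,v=r["location"][0]*512,r["location"][1]*384
        dd=d[min(int(v),383),min(int(u),511)]
        print(q,round(r["p"],2),int(u),int(v),pt("wrist",u,v,dd,T).round(3),ptz("wrist",u,v,0.115 if q=="handle" else 0,T).round(3))
print(proj("wrist",[0.515,-0.214,0.15],T))
```

```text
[ 0.50311327 -0.2138489   0.26024256] [-35.48466889  20.37386894  71.73799955   0.09325561  87.87655565
  28.90230441]
handle 0.96 256 342 [ 0.512 -0.21   0.337] [ 0.294 -0.316  0.115]
handle 0.67 275 173 [ 0.528 -0.223  0.152] [ 0.521 -0.229  0.115]
stand 0.57 269 154 [ 0.532 -0.219  0.085] [ 0.52 -0.23  0.  ]
screwdriver 0.76 254 287 [ 0.296 -0.312  0.001] [ 0.296 -0.312  0.   ]
lamp 0.92 123 78 [ 0.536 -0.027  0.066] [0.528 0.002 0.   ]
lamp 0.39 269 155 [ 0.531 -0.218  0.086] [ 0.518 -0.229  0.   ]
screw_head 0.58 102 97 [ 0.507 -0.016  0.075] [0.491 0.022 0.   ]
[260.98857892 180.70684053]
```

View pics/w1.png

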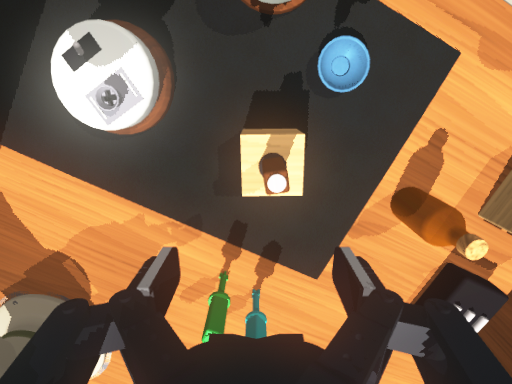

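The brown driver stands in the stand, its handle top at (276,183). The screw is at (109,97), the toggle at about (78,50), the green and turquoise look-alikes are behind the fingers. Crops of both for yaw.

Run:
```python
from h import *
im=cv2.imread("pics/w1.png"); T=np.load("w1T.npy"); d=np.load("w1d.npy")
a=cv2.resize(im[125:205,230:317],(435,400),interpolation=cv2.INTER_CUBIC); b=cv2.resize(im[25:135,50:123],(264,400),interpolation=cv2.INTER_CUBIC)
cv2.imwrite("pics/c1.png",np.hstack([a,b]))
for u,v in [(276,183),(271,181),(281,181)]: print(d[v,u],pt("wrist",u,v,d[v,u],T).round(4),ptz("wrist",u,v,.15,T).round(4))
c=[ptz("wrist",u,v,.075,T) for u,v in [(241,132),(303,132),(305,196),(242,196)]]; print(np.array(c).round(4),np.mean(c,0))
# points with heights around handle top
P=np.array([pt("wrist",u,v,d[v,u],T) for v in range(150,200) for u in range(255,300) if d[v,u]>0])
for z in (.145,.12,.1,.08): 
    s=P[P[:,2]>z]; print(z,len(s),(s.min(0)+s.max(0)).round(4)/2,(s.max(0)-s.min(0)).round(4))
```

```text
0.25848013 [ 0.5203 -0.2272  0.1546] [ 0.5192 -0.2281  0.15  ]
0.25886992 [ 0.5198 -0.2222  0.1536] [ 0.5189 -0.2229  0.15  ]
0.25803322 [ 0.5241 -0.2306  0.1544] [ 0.5231 -0.2316  0.15  ]
[[ 0.5401 -0.177   0.075 ]
 [ 0.5719 -0.2432  0.075 ]
 [ 0.5025 -0.2842  0.075 ]
 [ 0.4678 -0.2116  0.075 ]] [ 0.52059351 -0.22899557  0.075     ]
0.145 594 [ 0.5202 -0.2275  0.1507] [0.03   0.0301 0.0113]
0.12 724 [ 0.5203  -0.22745  0.13825] [0.0302 0.0302 0.0361]
0.1 802 [ 0.5203 -0.2274  0.1282] [0.0302 0.0303 0.0563]
0.08 1097 [ 0.51465 -0.2397   0.11815] [0.0705 0.0705 0.0763]
```

View pics/c1.png

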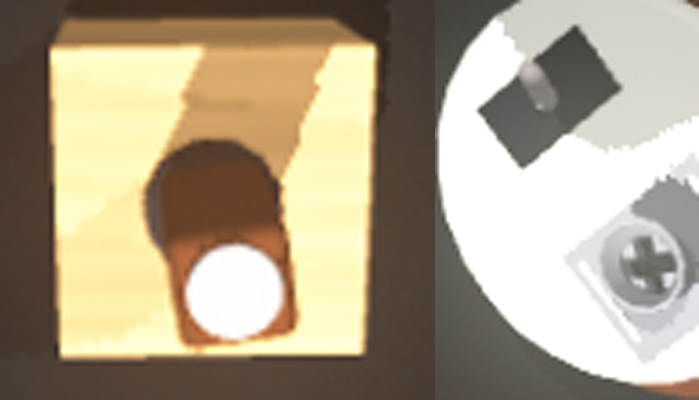

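Run:
```python
from h import *
T=np.load("w1T.npy"); d=np.load("w1d.npy")
P=np.array([pt("wrist",u,v,d[v,u],T) for v in range(150,200) for u in range(255,300) if d[v,u]>0])
s=(P[P[:,2]>.148][:,:2]*1000).astype(np.float32)
print(cv2.minAreaRect(s))
for x in range(0,90,5):
    a=np.radians(x); q=s@np.array([[np.cos(a),-np.sin(a)],[np.sin(a),np.cos(a)]]); print(x,np.ptp(q,axis=0).round(1),end=' ')
h=[(185,345),(298,333)]
p=[ptz("wrist",230+u/5,125+v/5,.145,T) for u,v in h]; e=p[1]-p[0]; print("\nedge yaw",np.degrees(np.arctan2(e[1],e[0])),np.linalg.norm(e))
rows([0.5203,-0.2275,0.10],25.6)
```

```text
Traceback (most recent call last):
  File "h.py", line 15, in pt
    s=ray(n,u,v); return (T@np.array([s[0]*depth,-s[1]*depth,-depth,1]))[:3]
  File "h.py", line 11, in ray
    c,f=K(n); d=np.array([(u-c["cx"])/f,(v-c["cy"])/f]); s=d.copy()
        ~^^^
  File "h.py", line 4, in K
    c=cams.calibration(n); f=192/np.tan(np.radians(c["vertical_fov"])/2); return c,f
ValueError: time passes only in moves, steps and waits
```

```bash
sed -i 's/^def K(n):/import functools\n@functools.lru_cache\ndef K(n):/' h.py
python3 - <<'E'
from h import *
T=np.load("w1T.npy"); d=np.load("w1d.npy")
P=np.array([pt("wrist",u,v,d[v,u],T) for v in range(150,200) for u in range(255,300) if d[v,u]>0])
s=(P[P[:,2]>.148][:,:2]*1000).astype(np.float32)
print(cv2.minAreaRect(s))
for x in range(0,90,5):
    a=np.radians(x); q=s@np.array([[np.cos(a),-np.sin(a)],[np.sin(a),np.cos(a)]]); print(x,np.ptp(q,axis=0).round(1),end=' ')
h=[(185,345),(298,333)]
p=[ptz("wrist",230+u/5,125+v/5,.145,T) for u,v in h]; e=p[1]-p[0]; print("\nedge yaw",np.degrees(np.arctan2(e[1],e[0])),np.linalg.norm(e))
rows([0.5203,-0.2275,0.10],25.6)
E
```

```text
((520.1984252929688, -227.40577697753906), (23.70363998413086, 23.83747100830078), 34.50218200683594)
0 [29.7 30.1] 5 [29.  29.6] 10 [28.2 29. ] 15 [27.2 28.1] 20 [26.2 27.1] 25 [25.1 25.8] 30 [24.2 24.7] 35 [23.7 23.9] 40 [24.8 25.2] 45 [26.  26.4] 50 [27.2 27.4] 55 [28.2 28.2] 60 [29. 29.] 65 [29.5 29.7] 70 [30.  30.2] 75 [30.2 30.4] 80 [30.2 30.4] 85 [30.2 30.1] 
edge yaw -57.99818353425919 0.022688739551966212
dp tool cm [ 1.51  1.66 16.04] n>= 3.949252983340045 yaw0 25.22
turn z rad -0.007 n>= 0.05318627974128687
```

>>> move_arm(jaw=[8.5,8.5,8.5,8.5,8.5,8.5,8.5,8.5], dp=[[1.4,-3.15,0],[1.4,-3.15,1],[1.4,-3.15,1.5],[1.4,-3.15,1.5],[1.4,-3.15,1.5],[1.4,-3.15,1.5],[0,0,0],[0,0,0]], turn=[[0,0,0],[0,0,0],[0,0,0],[0,0,0],[0,0,0],[0,0,0],[0,0,0],[0,0,0]])

```text
time_s: 3.07
position: [0.4949, -0.0108, 0.19]
tool_rot: [[0.903, 0.429, -0.001], [0.429, -0.903, 0.0], [-0.001, -0.001, -1.0]]
ft_force: [1.0, -0.3, 0.4]
grip_width: 0.0849
gripper_force: 0.0
```

Run:
```python
from h import *
st=observe(); print(st["position"],st["q"]); T=c2w("wrist",st)
im,d=cams.get_image("wrist"); save("w2.png",im); np.save("w2d.npy",d); np.save("w2T.npy",T)
for q,z in [("screw_head",.08),("toggle_tip",.078),("lamp",0)]:
    for r in cams.mark_of("wrist",q)[:2]:
        u,v=r["location"][0]*512,r["location"][1]*384
        print(q,round(r["p"],2),u,v,pt("wrist",u,v,d[int(v),int(u)],T).round(4),ptz("wrist",u,v,z,T).round(4))
u,v=proj("wrist",[.515,-.021,.08],T).astype(int); print(u,v)
cv2.imwrite("pics/c2.png",cv2.resize(cv2.imread("pics/w2.png")[max(v-130,0):v+70,max(u-130,0):u+70],(600,600),interpolation=cv2.INTER_CUBIC)); print(max(v-130,0),max(u-130,0))
```

```text
[ 0.49491122 -0.01079885  0.19004118] [-1.49743358e+01  1.84570212e+01  8.68641939e+01 -1.24158433e-02
  7.47374865e+01  4.96373407e+01]
screw_head 0.76 270.2848 181.7856 [ 0.5078 -0.0209  0.0729] [ 0.5095 -0.0197  0.08  ]
toggle_tip 0.43 247.1936 125.10719999999999 [0.5489 0.0229 0.0856] [0.5482 0.0229 0.078 ]
toggle_tip 0.18 271.5136 186.20159999999998 [ 0.5053 -0.0232  0.0773] [ 0.5055 -0.0231  0.078 ]
lamp 0.65 257.6896 146.9184 [0.5324 0.0046 0.064 ] [ 5.235e-01 -1.000e-04  0.000e+00]
274 177
47 144
```

View pics/c2.png

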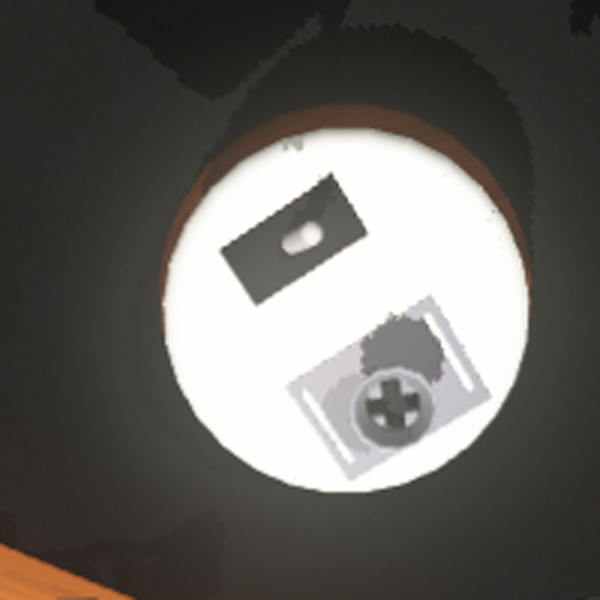

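Run:
```python
from h import *
T=np.load("w2T.npy"); d=np.load("w2d.npy"); im=cv2.imread("pics/w2.png")
P=np.array([pt("wrist",u,v,d[v,u],T) for v in range(150,215) for u in range(245,310) if d[v,u]>0])
lamp=P[(P[:,2]<.07)]; print("lamptop z",np.median(lamp[:,2]))
for z in (.074,.078):
    s=P[(P[:,2]>z)]; (c,r)=cv2.minEnclosingCircle((s[:,:2]*1000).astype(np.float32)); print(z,len(s),c,r,np.percentile(s[:,2],[50,95,100]).round(4))
fl=P[np.hypot(P[:,0]-.5095,P[:,1]+.0215)<.005]; print("floor z",np.percentile(fl[:,2],[5,50,95]).round(4))
def rect(cx,cy,z,h=.018,n=360):
    g=np.linspace(-h,h,n); mx=np.zeros((n,n),np.float32); my=mx.copy()
    for i,a in enumerate(g):      # rows: x decreasing downwards
        for j,b in enumerate(g):  # cols: y decreasing to the right
            mx[i,j],my[i,j]=proj("wrist",[cx-a,cy-b,z],T)
    return cv2.remap(im,mx,my,cv2.INTER_CUBIC)
E=rect(.5095,-.0215,.074); cv2.imwrite("pics/r.png",E)
g=cv2.GaussianBlur(cv2.cvtColor(E,cv2.COLOR_BGR2GRAY),(0,0),3).astype(float)
gx,gy=cv2.Sobel(g,cv2.CV_64F,1,0),cv2.Sobel(g,cv2.CV_64F,0,1)
yy,xx=np.mgrid[:360,:360]; m=np.hypot(yy-180,xx-180)<85
w=np.hypot(gx,gy)**2; a=np.arctan2(gy,gx); z=(w*np.exp(4j*a))[m].sum(); print("slot img angle",np.degrees(np.angle(z))/4,abs(z)/w[m].sum())
```

```text
lamptop z 0.06437856997186958
0.074 483 (510.2638854980469, -23.6801700592041) 14.297613143920898 [0.0819 0.0847 0.0858]
0.078 426 (510.2638854980469, -23.6801700592041) 14.297613143920898 [0.0825 0.0847 0.0858]
floor z [0.0715 0.0726 0.0778]
slot img angle -33.61137379621878 0.44536796292573766
```

View pics/r.png

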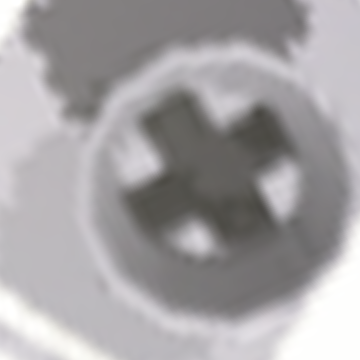

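Slot yaw ≈33.6° (mod 90), handle yaw ≈34.5° (mod 90), and the screw centre is (0.5103,-0.0237). I'll grasp at yaw 124.5°.

>>> move_arm(jaw=[8.5,8.5,8.5,8.5,8.5,8.5,8.5,8.5,8.5,8.5,8.5,8.5], dp=[[-1.17,3.44,-0.4],[-1.17,3.44,-0.4],[-1.17,3.44,-0.4],[-1.17,3.44,-0.4],[-1.17,3.44,-0.4],[-1.17,3.46,0],[0,0,0],[0,0,0],[0,0,0],[0,0,0],[0,0,0],[0,0,0]], turn=[[0,0,0],[0,0,0],[0,0,0],[0,0,0],[0,0,0],[0,0,0],[0,0,-0.124],[0,0,-0.124],[0,0,-0.124],[0,0,-0.124],[0,0,-0.124],[0,0,-0.124]])

```text
time_s: 4.27
position: [0.5199, -0.2296, 0.2107]
tool_rot: [[0.372, 0.928, 0.001], [0.928, -0.372, -0.001], [-0.0, 0.001, -1.0]]
ft_force: [-0.6, -0.2, -0.1]
grip_width: 0.0853
gripper_force: 0.0
```

>>> move_arm(jaw=[8.5,8.5,8.5,8.5,8.5,8.5,8.5,8.5,8.5], dp=[[0,0,0],[0,0,0],[0,0,0],[0,0,0],[0,0,0],[0,0,0],[0,0,0],[0,0,0],[0,0,0]], turn=[[0,0,-0.124],[0,0,-0.124],[0,0,-0.124],[0,0,-0.124],[0,0,-0.124],[0,0,-0.124],[0,0,-0.124],[0,0,-0.118],[0,0,0]])

```text
time_s: 5.02
position: [0.5199, -0.2294, 0.2107]
tool_rot: [[-0.567, 0.823, 0.001], [0.823, 0.567, -0.001], [-0.001, 0.0, -1.0]]
ft_force: [-0.4, 0.2, 1.7]
grip_width: 0.0848
gripper_force: 0.0
```

Run:
```python
from h import *
st=observe(); print(st["time_s"],st["position"],st["q"].round(1)); rows([.5203,-.2275,.096],124.5,st)
```

```text
5.0167 [ 0.51992935 -0.22937383  0.21068595] [-35.7  24.5  73.5  -0.   82.  -70.3]
dp tool cm [ 0.14  0.13 11.47] n>= 2.797606123185132 yaw0 124.56
turn z rad 0.001 n>= 0.008947956344830114
```

>>> move_arm(jaw=[8.5,8.5,8.5,8.5,3,2,2,2,2,2,2,2], dp=[[0.14,0.13,3],[0,0,3],[0,0,3],[0,0,2.5],[0,0,0],[0,0,0],[0,0,0],[0,0,0],[0,0,0],[0,0,0],[0,0,0],[0,0,0]], turn=[[0,0,0],[0,0,0],[0,0,0],[0,0,0],[0,0,0],[0,0,0],[0,0,0],[0,0,0],[0,0,0],[0,0,0],[0,0,0],[0,0,0]], force=60)

```text
time_s: 6.02
position: [0.5211, -0.2267, 0.097]
tool_rot: [[-0.565, 0.825, 0.002], [0.825, 0.565, -0.002], [-0.003, 0.001, -1.0]]
ft_force: [-1.3, -0.7, 7.8]
grip_width: 0.0234
gripper_force: 58.9
```

>>> move_arm(jaw=[2,2,2,2,2,2,2,2,2,2,2], dp=[[0,0,-2],[0,0,-3],[0,0,-3],[0,0,-1.5],[2.5,1.5,0],[2.5,1.5,0],[2.5,1.5,0],[2.5,1.5,0],[2.5,1.5,0],[2.5,1.5,0],[2.36,1.58,0]], turn=[[0,0,0],[0,0,0],[0,0,0],[0,0,0],[0,0,0],[0,0,0],[0,0,0],[0,0,0],[0,0,0],[0,0,0],[0,0,0]])

```text
time_s: 6.93
position: [0.5091, -0.0216, 0.1907]
tool_rot: [[-0.565, 0.825, 0.0], [0.825, 0.565, -0.0], [-0.0, 0.0, -1.0]]
ft_force: [0.2, -0.0, -1.5]
grip_width: 0.0236
gripper_force: 59.1
```

>>> move_arm(jaw=[2,2,2,2,2,2,2,2,2,2,2,2], dp=[[0,0,0],[0,0,0],[0,0,0],[0,0,0],[0,0,0],[0,0,0],[0,0,0],[0,0,0],[0,0,0],[0,0,0],[0,0,0],[0,0,0]], turn=[[0,0,-0.12],[0,0,-0.12],[0,0,-0.12],[0,0,-0.12],[0,0,-0.12],[0,0,-0.12],[0,0,-0.12],[0,0,-0.12],[0,0,-0.12],[0,0,-0.12],[0,0,-0.12],[0,0,-0.12]])

```text
time_s: 7.93
position: [0.5095, -0.0231, 0.1907]
tool_rot: [[-0.889, -0.458, 0.0], [-0.458, 0.889, -0.0], [-0.0, -0.0, -1.0]]
ft_force: [0.6, -0.1, -1.6]
grip_width: 0.0238
gripper_force: 59.1
```

>>> move_arm(jaw=[2,2,2], dp=[[0,0,0],[0,0,0],[0,0,0]], turn=[[0,0,-0.115],[0,0,0],[0,0,0]])

```text
time_s: 8.18
position: [0.5095, -0.0231, 0.1906]
tool_rot: [[-0.836, -0.549, 0.0], [-0.549, 0.836, -0.0], [-0.0, -0.0, -1.0]]
ft_force: [0.1, 0.0, -1.6]
grip_width: 0.0236
gripper_force: 59.1
```

Run:
```python
from h import *
st=observe(); print(st["position"],st["q"].round(1),st["ft_force"]); rows([.5103,-.0237,.187],213.6-360,st)
T=c2w("wrist",st); im,d=cams.get_image("wrist"); save("w3.png",im); t,_=cams.get_image("scene"); save("s3.png",t); t2,_=cams.get_image("top"); save("t3.png",t2)
a=cv2.resize(im,(512,384))
Ts=c2w("scene"); u,v=proj("scene",[.51,-.024,.1],Ts).astype(int)
b=cv2.resize(t[v-60:v+40,u-40:u+40],(288,360)); 
Tt=c2w("top"); u2,v2=proj("top",[.51,-.024,.1],Tt).astype(int)
c=cv2.resize(t2[v2-60:v2+40,u2-40:u2+40],(288,360))
o=np.zeros((384,1088,3),np.uint8); o[:,:512]=a; o[:360,512:800]=b; o[:360,800:]=c
save("m3.png",cv2.resize(o,(800,282)))
save("w3c.png",cv2.resize(im[60:260,150:400],(750,600)))
```

```text
[ 0.50954609 -0.02307802  0.19055936] [ -15.9   19.8   84.6    0.    75.5 -139.2] [ 0.0963978   0.00341289 -1.56373679]
dp tool cm [-0.03 -0.09  0.36] n>= 0.09002704614087198 yaw0 -146.67
turn z rad -0.005 n>= 0.03845253929644857
```

View pics/m3.png

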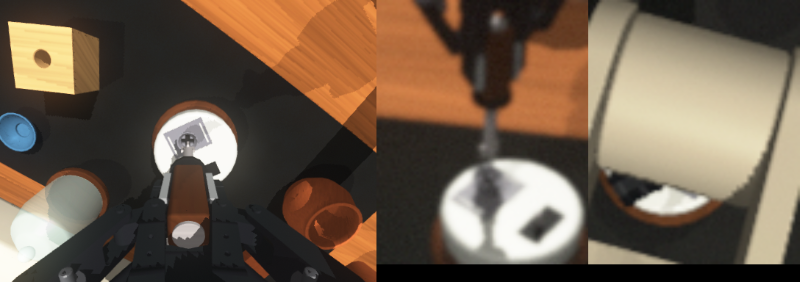

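View pics/w3c.png

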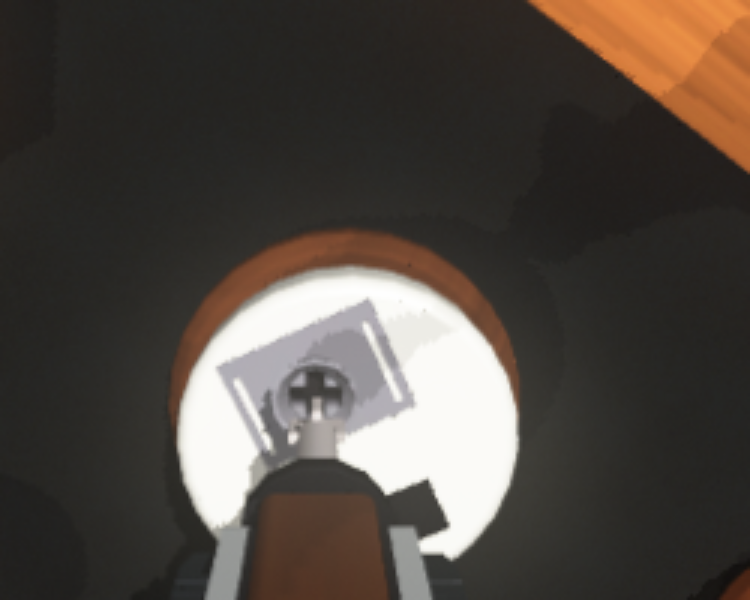

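Run:
```python
from h import *
st=observe(); T=c2w("wrist",st); p=st["position"]; np.save("w3T.npy",T)
f=lambda P:((proj("wrist",P,T)-[150,60])*3).round()
print("tip",f([p[0],p[1],p[2]-.086]),"blade z12",f([p[0],p[1],p[2]-.074]),"collar top c",f([p[0],p[1],p[2]-.015]),"handle top",f([p[0],p[1],p[2]+.054]))
for z in (.08,.084): print("screw rim expect",f([.5103,-.0237,z]), "slot floor",f([.5103,-.0237,z-.012]))
```

```text
tip [318. 420.] blade z12 [318. 434.] collar top c [318. 532.] handle top [318. 769.]
screw rim expect [316. 395.] slot floor [316. 384.]
screw rim expect [315. 399.] slot floor [316. 387.]
```

The view shows the bit over the screw: tip near crop (318,418), head centre (316,396), slots aligned with the tool axes. All of this matches the prediction, so I'll lower it.

>>> move_arm(jaw=[2,2,2,2,2,2], dp=[[-0.03,-0.09,1],[0,0,1],[0,0,0.8],[0,0,0.3],[0,0,0.2],[0,0,0]], turn=[[0,0,0],[0,0,0],[0,0,0],[0,0,0],[0,0,0],[0,0,0]])

```text
time_s: 8.83
position: [0.5105, -0.0237, 0.1572]
tool_rot: [[-0.834, -0.552, -0.0], [-0.552, 0.834, 0.0], [-0.0, 0.0, -1.0]]
ft_force: [0.9, 0.2, -2.2]
grip_width: 0.0237
gripper_force: 59.3
```

>>> move_arm(jaw=[2,2,2], dp=[[0,0,0.2],[0,0,0.1],[0,0,0]], turn=[[0,0,0],[0,0,0],[0,0,0]])

```text
time_s: 9.08
position: [0.5106, -0.0238, 0.1548]
tool_rot: [[-0.834, -0.552, 0.001], [-0.552, 0.834, -0.0], [-0.001, -0.001, -1.0]]
ft_force: [-0.2, 0.2, 1.9]
grip_width: 0.0236
gripper_force: 59.9
```

>>> move_arm(jaw=[2,2,2,2,2,2,2,2,2,2,2,2], dp=[[0,0,0.05],[0,0,0.01],[0,0,0.01],[0,0,0.01],[0,0,0.01],[0,0,0.01],[0,0,0.01],[0,0,0.01],[0,0,0.01],[0,0,0.01],[0,0,0.01],[0,0,0.01]], turn=[[0,0,0],[0,0,0.1],[0,0,0.1],[0,0,0.1],[0,0,0.1],[0,0,0.1],[0,0,0.1],[0,0,0.1],[0,0,0.1],[0,0,0.1],[0,0,0.1],[0,0,0.1]])

```text
time_s: 10.08
position: [0.5108, -0.0236, 0.1536]
tool_rot: [[-0.868, 0.497, 0.002], [0.497, 0.868, 0.0], [-0.002, 0.001, -1.0]]
ft_force: [-0.1, 2.3, 6.3]
grip_width: 0.0235
gripper_force: 60.2
```

Run:
```python
from h import *
st=observe(); print(st["position"],st["q"].round(1),st["ft_force"],st["wrist_torque"])
```

```text
[ 0.51082848 -0.02356813  0.15361585] [-15.9  22.2  87.8   0.   70.  -76.2] [-0.11418184  2.34016249  6.25540681] [0.4439538  0.09054242 0.07567077]
```

>>> move_arm(jaw=[2,2,2,2,2,2,2,2,2,2,2,2], dp=[[0,0,0.011],[0,0,0.011],[0,0,0.011],[0,0,0.011],[0,0,0.011],[0,0,0.011],[0,0,0.011],[0,0,0.011],[0,0,0.011],[0,0,0.011],[0,0,0.011],[0,0,0.011]], turn=[[0,0,0.11],[0,0,0.11],[0,0,0.11],[0,0,0.11],[0,0,0.11],[0,0,0.11],[0,0,0.11],[0,0,0.11],[0,0,0.11],[0,0,0.11],[0,0,0.11],[0,0,0.11]])

```text
time_s: 11.08
position: [0.511, -0.0237, 0.1524]
tool_rot: [[0.266, 0.964, 0.002], [0.964, -0.266, -0.0], [0.0, 0.002, -1.0]]
ft_force: [0.7, 1.7, 6.8]
grip_width: 0.0235
gripper_force: 60.2
```

>>> move_arm(jaw=[2,2,2,2,2,2,2,2,2,2], dp=[[0,0,0.011],[0,0,0.011],[0,0,0.011],[0,0,0.011],[0,0,0.011],[0,0,0.011],[0,0,0.011],[0,0,0.011],[0,0,0.011],[0,0,0.011]], turn=[[0,0,0.11],[0,0,0.11],[0,0,0.11],[0,0,0.11],[0,0,0.11],[0,0,0.11],[0,0,0.11],[0,0,0.11],[0,0,0.11],[0,0,0.11]])

```text
time_s: 11.92
position: [0.5109, -0.0237, 0.1513]
tool_rot: [[0.98, 0.2, 0.002], [0.2, -0.98, -0.0], [0.002, 0.001, -1.0]]
ft_force: [-1.0, 0.7, 7.5]
grip_width: 0.0237
gripper_force: 60.2
```

Run:
```python
from h import *
st=observe(); print(st["position"],st["q"].round(1),st["ft_force"],st["wrist_torque"])
```

```text
[ 0.5109089  -0.02368292  0.1513093 ] [-15.9  22.3  88.    0.   69.6  62.5] [-1.0207285   0.731315    7.51485341] [0.33360858 0.06591433 0.04089246]
```

>>> move_arm(jaw=[2,2,2,2,2,2,2], dp=[[0,0,0.01],[0,0,0.01],[0,0,0.01],[0,0,0.01],[0,0,0.01],[0,0,0.01],[0,0,0.01]], turn=[[0,0,0.1],[0,0,0.1],[0,0,0.1],[0,0,0.1],[0,0,0.1],[0,0,0.1],[0,0,0.1]])

```text
time_s: 12.5
position: [0.5108, -0.0237, 0.1506]
tool_rot: [[0.878, -0.478, 0.002], [-0.478, -0.878, -0.0], [0.002, -0.001, -1.0]]
ft_force: [-1.2, 1.4, 7.2]
grip_width: 0.023
gripper_force: 60.3
```

Run:
```python
from h import *
st=observe(); print(st["position"],st["q"].round(1),st["ft_force"],st["wrist_torque"])
```

```text
[ 0.51084606 -0.02367797  0.1506162 ] [-15.9  22.3  88.    0.   69.5 102.6] [-1.15345845  1.44805577  7.18914075] [0.33610085 0.10811935 0.04612036]
```

Still friction torque only; continuing.

>>> move_arm(jaw=[2,2,2], dp=[[0,0,0.008],[0,0,0.008],[0,0,0]], turn=[[0,0,0.1],[0,0,0.1],[0,0,0]])

```text
time_s: 12.75
position: [0.5108, -0.0237, 0.1504]
tool_rot: [[0.766, -0.643, 0.002], [-0.643, -0.766, -0.0], [0.002, -0.001, -1.0]]
ft_force: [-0.2, 2.1, 6.8]
grip_width: 0.0236
gripper_force: 60.3
```

Run:
```python
from h import *
st=observe(); print(st["position"],st["q"].round(1),st["ft_force"],st["wrist_torque"],st["grip_width"])
```

```text
[ 0.51082538 -0.02366896  0.15039365] [-15.9  22.4  88.1   0.   69.5 114.1] [-0.21626858  2.07219257  6.8036332 ] [ 0.35655317  0.16575654 -0.04188031] 0.02360081520719604
```

>>> move_arm(jaw=[2,2], dp=[[0,0,0.008],[0,0,0.008]], turn=[[0,0,0.1],[0,0,0.1]])

```text
time_s: 12.92
position: [0.5108, -0.0237, 0.1503]
tool_rot: [[0.624, -0.782, 0.002], [-0.782, -0.624, -0.0], [0.001, -0.001, -1.0]]
ft_force: [-1.2, 1.6, 9.1]
grip_width: 0.0235
gripper_force: 60.6
```

Run:
```python
from h import *
st=observe(); print(st["position"],st["q"].round(1),st["ft_force"],st["wrist_torque"],st["grip_width"])
```

```text
[ 0.51075617 -0.02368422  0.15034675] [-15.9  22.4  88.1   0.   69.5 125.5] [-1.17473126  1.56350339  9.13901128] [0.37540113 0.28605133 0.41443022] 0.023532560468722513
```

Torque jumped to 0.41 N·m after 4.6 rad, so the screw is at its stop. I'll hold, back off slightly and lift.

>>> move_arm(jaw=[2,2,2,2,2,2,2,2,2,2], dp=[[0,0,0],[0,0,0],[0,0,0],[0,0,-0.1],[0,0,-1.5],[0,0,-2],[0,0,-0.5],[0,0,0],[0,0,0],[0,0,0]], turn=[[0,0,0],[0,0,0],[0,0,0],[0,0,-0.08],[0,0,-0.04],[0,0,-0.12],[0,0,-0.12],[0,0,-0.12],[0,0,-0.12],[0,0,-0.12]])

```text
time_s: 13.75
position: [0.5102, -0.0237, 0.1903]
tool_rot: [[0.986, -0.167, -0.0], [-0.167, -0.986, -0.0], [-0.0, 0.0, -1.0]]
ft_force: [-0.3, -0.2, -2.1]
grip_width: 0.0237
gripper_force: 59.7
```

Run:
```python
from h import *
T=np.load("w2T.npy")
S=np.array([.5106,-.0237])
c=np.mean([ptz("wrist",144+u/3,47+v/3,.0645,T) for u,v in [(221,250),(332,174),(367,234),(258,304)]],0)[:2]
# cradle/lamp-top circle centre in crop, plate edges
e=ptz("wrist",144+332/3,47+174/3,.0645,T)-ptz("wrist",144+221/3,47+250/3,.0645,T)
x=(S-c); print("pivot plate",c,np.linalg.norm(x),"lamp x yaw",np.degrees(np.arctan2(x[1],x[0])),"plate long edge yaw",np.degrees(np.arctan2(e[1],e[0])))
st=observe(); print(st["position"],st["q"].round(1))
x/=np.linalg.norm(x); y=np.array([-x[1],x[0]]); piv=S-.06*x; print("piv",piv,"ylamp",y)
tip=np.array([.5482,.0229])-piv; print("tip in lamp",tip@x,tip@y)
yl=np.degrees(np.arctan2(y[1],y[0]))
A=piv+y*.026; print("start",A,"yaws",yl+45,yl-45)
rows([*A,.185],yl+45,st)
```

```text
pivot plate [0.54297525 0.0264404 ] 0.05968430574297911 lamp x yaw -122.85000008013863 plate long edge yaw -31.476580091181734
[ 0.51019927 -0.02374762  0.19027443] [-16.   19.9  84.5  -0.   75.6  83.6]
piv [0.54314649 0.02670561] ylamp [ 0.84009355 -0.54244154]
tip in lamp 0.00045583860095074167 0.006309741934815444
start [0.56498892 0.01260213] yaws 12.14999991986138 -77.85000008013861
dp tool cm [ 4.8  -4.5   0.53] n>= 1.6088376711134544 yaw0 -9.59
turn z rad -0.379 n>= 3.0594465294118707
```

>>> move_arm(jaw=[2,2,2,2,2,2,2,2,2,2], dp=[[0,0,0],[0,0,0],[0,0,0],[0,0,0],[3.06,-1.2,0],[3.06,-1.2,0],[0,0,1.4],[0,0,1.4],[0,0,0.6],[0,0,0]], turn=[[0,0,-0.095],[0,0,-0.095],[0,0,-0.095],[0,0,-0.094],[0,0,0],[0,0,0],[0,0,0],[0,0,0],[0,0,0],[0,0,0]])

```text
time_s: 14.58
position: [0.5646, 0.0124, 0.1548]
tool_rot: [[0.979, 0.204, -0.003], [0.204, -0.979, 0.001], [-0.003, -0.001, -1.0]]
ft_force: [0.1, -1.2, -1.4]
grip_width: 0.0231
gripper_force: 59.9
```

Run:
```python
from h import *
st=observe(); print(st["ft_force"]); rows([.5431+.84*.0025,.0267-.5424*.0025,.156],12.15,st)
im,d=cams.get_image("scene"); Ts=c2w("scene"); u,v=proj("scene",[.54,.01,.08],Ts).astype(int)
save("s4.png",cv2.resize(im[v-50:v+50,u-60:u+60],(600,500),interpolation=cv2.INTER_CUBIC))
```

```text
[ 0.1178486  -1.16733621 -1.42971158]
dp tool cm [-1.63 -1.67 -0.11] n>= 0.5693649916584269 yaw0 11.79
turn z rad -0.006 n>= 0.051284616651714174
```

View pics/s4.png

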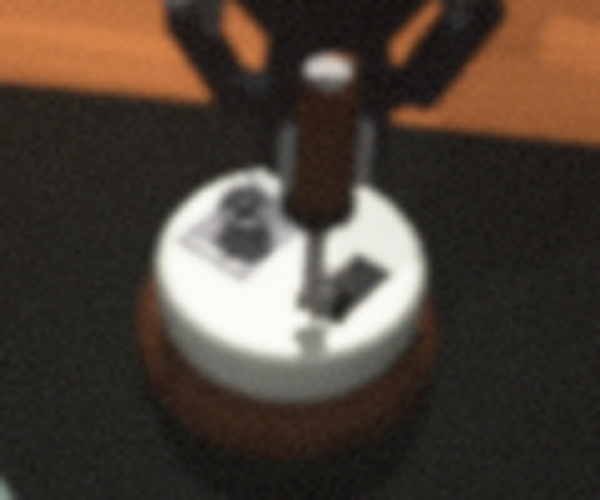

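The bit (310,305) stands beside the toggle plate (355,285) on the +y side, ready to push.

>>> move_arm(jaw=[2,2,2,2,2,2,2,2,2,2], dp=[[-0.2,-0.2,0],[-0.2,-0.2,0],[-0.2,-0.2,0],[-0.2,-0.2,0],[-0.2,-0.2,0],[-0.2,-0.2,0],[-0.2,-0.2,0],[-0.2,-0.2,0],[-0.08,-0.08,0],[0,0,0]], turn=[[0,0,0],[0,0,0],[0,0,0],[0,0,0],[0,0,0],[0,0,0],[0,0,0],[0,0,0],[0,0,0],[0,0,0]])

```text
time_s: 15.47
position: [0.5453, 0.0254, 0.1563]
tool_rot: [[0.979, 0.204, -0.0], [0.204, -0.979, 0.0], [-0.0, -0.0, -1.0]]
ft_force: [1.6, -1.2, 0.6]
grip_width: 0.0237
gripper_force: 60.1
```

>>> move_arm(jaw=[2,2,2,2], dp=[[-0.1,-0.1,0],[-0.05,-0.05,0],[0,0,0],[0,0,0]], turn=[[0,0,0],[0,0,0],[0,0,0],[0,0,0]])

```text
time_s: 15.8
position: [0.5446, 0.0259, 0.1564]
tool_rot: [[0.979, 0.204, 0.002], [0.204, -0.979, -0.001], [0.002, 0.002, -1.0]]
ft_force: [4.3, -3.1, -1.1]
grip_width: 0.0234
gripper_force: 60.1
```

>>> move_arm(jaw=[2,2,2,2,2], dp=[[0.4,0.4,0],[0,0,-2],[0,0,-2.5],[0,0,-0.5],[0,0,0]], turn=[[0,0,0],[0,0,0],[0,0,0],[0,0,0],[0,0,0]])

```text
time_s: 16.22
position: [0.5487, 0.0235, 0.2071]
tool_rot: [[0.979, 0.204, 0.002], [0.204, -0.979, 0.0], [0.002, 0.0, -1.0]]
ft_force: [0.3, -0.4, -1.3]
grip_width: 0.0229
gripper_force: 60.0
```

Run:
```python
from h import *
st=observe(); T=c2w("wrist",st)
im,d=cams.get_image("wrist"); save("w5.png",im); np.save("w5d.npy",d)
for r in cams.mark_of("wrist","toggle_tip")[:2]:
    u,v=r["location"][0]*512,r["location"][1]*384; print(r["p"],u,v,ptz("wrist",u,v,.078,T))
for r in cams.mark_of("wrist","jar")[:2]:
    u,v=r["location"][0]*512,r["location"][1]*384; print("jar",r["p"],u,v,ptz("wrist",u,v,0,T))
for n in ("top","scene"):
    i2,d2=cams.get_image(n); T2=c2w(n); o=cams.outline_of(n,"jar")
    if not o: continue
    m=o[0]["mask"]; V,U=np.nonzero(m)
    P=np.array([pt(n,u,v,d2[v,u],T2) for u,v in zip(U,V) if d2[v,u]>0]); s=P[(P[:,2]>.078)&(P[:,2]<.1)]
    print(n,o[0]["p"],len(s),cv2.minEnclosingCircle((s[:,:2]*1000).astype(np.float32)),P[:,2].max())
P=np.array([pt("wrist",u,v,d[v,u],T) for v in range(384) for u in range(512) if d[v,u]>0])
s=P[(P[:,2]>.08)&(P[:,2]<.1)&(np.hypot(P[:,0]-.5,P[:,1]-.24)<.06)]; print(len(s),len(s) and cv2.minEnclosingCircle((s[:,:2]*1000).astype(np.float32)))
save("w5c.png",cv2.resize(im,(640,480)))
print(st["position"])
```

```text
0.58 248.0128 198.6048 [0.53309017 0.0282378  0.078     ]
0.45 286.8224 221.4912 [ 0.51569328 -0.01848258  0.078     ]
jar 0.78 88.9856 171.6864 [0.49938393 0.24107256 0.        ]
top 0.97 267 ((501.5815124511719, 243.94888305664062), 47.373538970947266) 0.5188546612117737
scene 0.71 509 ((503.8492126464844, 244.76087951660156), 47.84627151489258) 0.09221076647666326
2154 ((502.0411376953125, 243.30545043945312), 46.86696243286133)
[0.54871504 0.02346373 0.20707375]
```

View pics/w5c.png

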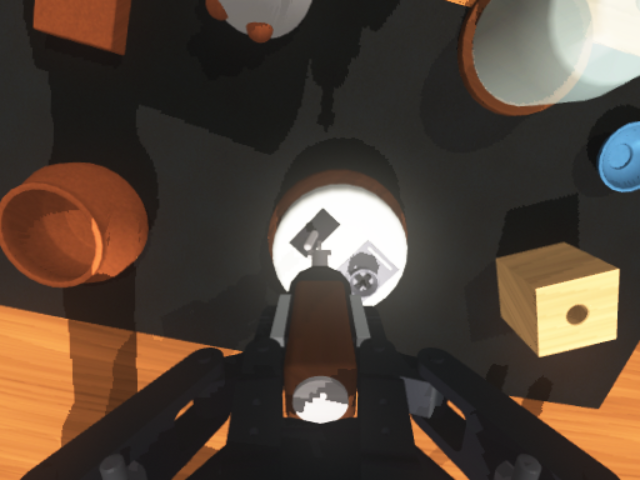

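The view shows the toggle (312,240) leaning to the other side and the screw sunk. The jar's mouth centre is (0.502,0.2435).

>>> move_arm(jaw=[2,2,2,2,2,2,2,2,2,2,2,2], dp=[[0,-3,0],[0,-3.5,0],[0,-3.5,0],[0,-3.5,0],[0,-3.5,0],[0,-3.5,0],[-0.1,-2,0],[0,0,0.5],[0,0,2.5],[0,0,2.5],[0,0,2],[0,0,0]], turn=[[0,0,0],[0,0,0],[0,0,0],[0,0,0],[0,0,0],[0,0,0],[0,0,0],[0,0,0],[0,0,0],[0,0,0],[0,0,0],[0,0,0]])

```text
time_s: 17.57
position: [0.4996, 0.2423, 0.1272]
tool_rot: [[0.979, 0.204, -0.008], [0.204, -0.979, -0.002], [-0.008, 0.0, -1.0]]
ft_force: [-1.1, 0.6, -2.4]
grip_width: 0.0235
gripper_force: 59.9
```

>>> move_arm(jaw=[2,2,2,2,4,6,6,6,6], dp=[[0,0,1.2],[0,0,1],[0,0,0.5],[0,0,0],[0,0,0],[0,0,0],[0,0,0],[0,0,0],[0,0,0]], turn=[[0,0,0],[0,0,0],[0,0,0],[0,0,0],[0,0,0],[0,0,0],[0,0,0],[0,0,0],[0,0,0]])

```text
time_s: 18.32
position: [0.5016, 0.2435, 0.1047]
tool_rot: [[0.979, 0.204, 0.001], [0.204, -0.979, 0.0], [0.001, -0.0, -1.0]]
ft_force: [0.3, -0.4, -0.8]
grip_width: 0.0601
gripper_force: 0.0
```

>>> move_arm(jaw=[8.5,8.5,8.5,8.5,8.5,8.5,8.5,8.5,8.5,8.5,8.5], dp=[[0,0,0],[0,0,0],[0,0,0],[0,0,-1],[0,0,-2],[0,0,-3],[0,0,-3],[0,0,-3],[0,0,-3],[0,0,0],[0,0,0]], turn=[[0,0,0],[0,0,0],[0,0,0],[0,0,0],[0,0,0],[0,0,0],[0,0,0],[0,0,0],[0,0,0],[0,0,0],[0,0,0]])

```text
time_s: 19.23
position: [0.5018, 0.2435, 0.2564]
tool_rot: [[0.979, 0.204, 0.004], [0.204, -0.979, 0.001], [0.004, -0.0, -1.0]]
ft_force: [1.2, 0.2, -1.0]
grip_width: 0.0851
gripper_force: 0.0
```

Run:
```python
from h import *
st=observe(); T=c2w("wrist",st); print(st["position"],st["time_s"])
im,d=cams.get_image("wrist"); t,_=cams.get_image("scene")
o=np.zeros((384,800,3),np.uint8); o[:,:400]=cv2.resize(im,(400,300))[:,:] if 0 else cv2.resize(im,(400,384)); o[:,400:]=cv2.resize(t[80:310,200:440],(400,384)); save("f.png",o)
```

```text
[0.50180933 0.24353375 0.25635075] 19.2333
```

View pics/f.png

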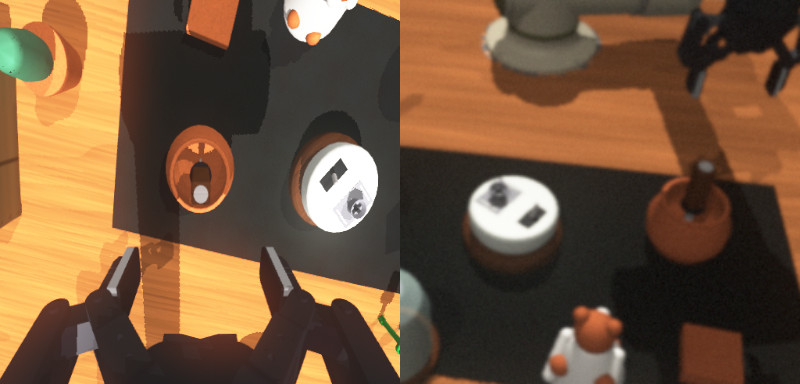

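The screwdriver stands leaning in the upright jar (wrist view 200,185) and the gripper is clear. I'll let it settle, then hand in.

>>> move_arm(jaw=[8.5,8.5,8.5,8.5,8.5,8.5,8.5,8.5,8.5,8.5], dp=[[0,0,0],[0,0,0],[0,0,0],[0,0,0],[0,0,0],[0,0,0],[0,0,0],[0,0,0],[0,0,0],[0,0,0]], turn=[[0,0,0],[0,0,0],[0,0,0],[0,0,0],[0,0,0],[0,0,0],[0,0,0],[0,0,0],[0,0,0],[0,0,0]])

```text
time_s: 20.17
position: [0.5015, 0.2434, 0.2543]
tool_rot: [[0.979, 0.204, 0.0], [0.204, -0.979, -0.0], [0.0, 0.0, -1.0]]
ft_force: [0.8, -0.3, 0.0]
grip_width: 0.0853
gripper_force: 0.0
```

```bash
python3 -c "
from rig import ticket; print(ticket.close_job())"
```

```text
the job is handed in; nothing more can be done
None
```

I handed the job in at about 20 s: the screw was driven to its stop, the toggle flicked over and the screwdriver left leaning in the upright jar, going by force readings and camera views, as the hand-in gave no verdict.

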